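Ease the bench cramp by one ratchet notch

TASK

The seat frame is cramped one notch too tight. With a fingertip, lift the ratchet pawl by its tail and throw it right over so that it stays up clear of the teeth, then push the star handwheel backward by one notch, and tip the pawl back so that it drops fully into the teeth again, holding the wheel one notch back from where it was. Leave the things standing around the cramp where they are.

Things in the scene. Friction and masses are not known exactly. Their poses are not given: they have to be found in the camera images.
- cramp: Bench cramp with a green housing, fixed upright on the bench; origin on the bench top below the ratchet wheel; x along the wheel's axle (star handwheel on the -x side), z up. Housing: x -40 to -12 mm, 100 long in y, 177 high; pawl bracket y 41 to 81 mm, 223 high. Steel base y -320 to 120 mm; a small wooden seat frame is cramped on it at y -255 to -70 mm, under 60 mm high.
- wheel_axis (a point): centre of the steel ratchet wheel (20 mm thick, x = -10 to 10 mm of the cramp, 132 mm over its 10 teeth) on the level axle 135 mm above the bench; axes as the cramp's. Star handwheel on the same axle, in the plane x = -75 mm: 5 round steel spokes 72 degrees apart, 12 mm thick, ending 120 mm from the axle in 18 mm black balls.
- ratchet_wheel (a joint): wheel's turn in rad about the cramp's +x, 0 +-0.08 at the start. Falling = backward: its top moves to the cramp's +y, towards the pawl hinge. One notch is 0.628, so one notch back is -0.63; within +-0.10 of a notch the pawl drops fully in. Pawl down: it cannot go back over 0.12 from its notch. Pawl up: it turns freely both ways and stays where left (friction 0.25 N m, 2 to 3 N at a spoke's end).
- top_spoke_tip (a point): outer end of the star's spoke that starts nearest the top; turns with the wheel. At wheel value 0 this spoke leans 20 degrees from vertical to the cramp's -y, its end 248 mm above the bench; one notch back it leans 16 degrees to +y. Pushed to +y by a fingertip reaching down some 30 mm beside it, it turns the wheel backward.
- pawl_hinge (a point): hinge pin of the pawl, parallel to the wheel's axle, at 0, 64, 213 mm in the cramp's frame; axes as the cramp's
- pawl (a joint): pawl angle in rad: 0 = down, nose fully in the teeth; 1.9 = thrown right over against its stop. It turns freely under its own weight (0.17 kg, slightly damped): let go below about 0.95 it drops back onto the wheel, above about 1.2 it falls over to the stop and stays there. Resting on a tooth instead of in a notch it reads 0.1 or more.
- pawl_nose (a point): nose of the pawl, centre of the end of its arm, a steel bar from the hinge, 64 mm long, 10 thick, 16 wide (x = -8 to 8 mm of the cramp). Down, it points to the cramp's -y and 19 degrees below level, onto the wheel's top. Thrown over, it stands straight up above the hinge, its end 278 mm above the bench, and is pushed to -y to send it back down.
- pawl_tail_tip (a point): upper end of the pawl's tail, a flat steel thumb tab 32 mm wide (x = 14 to 46 mm of the cramp, this point at 30), 8 mm thick, with an 11 mm round top edge, standing 52 mm straight up from the hinge when the pawl is down. Pushing it to the cramp's +y lifts the nose; thrown over, it points to +y and 19 degrees below level.
- glue_bottle: white glue bottle, 58 mm across, 160 mm high, loose bystander; origin at the centre of its foot, z up
- screw_jar: glass jar with a steel lid, 72 mm across, 85 mm high, loose bystander; origin at the centre of its foot, z up
- turned_foot: turned wooden furniture foot, 68 mm across, 70 mm high, loose bystander; origin at the centre of its underside, z up

How it is judged:
On the way, in this order (a step that is already met when the one before it is completed fails the run):
1. the pawl is thrown over and stays up, the wheel still in its first notch (value of joint pawl above 1.4 rad and value of joint ratchet_wheel between -0.3 and 0.3 rad), for 0.2 s.
2. the wheel is pushed back by more than half a notch (value of joint ratchet_wheel below -0.35 rad), for 0.1 s.
At the end, for the whole second after the job is handed in: The ratchet wheel stands one notch (0.628 rad, within 0.22) back from the notch it started in, at rest, and the pawl is down in the teeth (below 0.06 rad) (value of joint ratchet_wheel between -0.85 and -0.4 rad and velocity of joint ratchet_wheel between -0.05 and 0.05 rad/s and value of joint pawl below 0.06 rad); the robot touches nothing.
It fails at once if the glue bottle is lifted, carried or pushed more than 30 mm from its place or tipped over (distance of glue_bottle from where it was at the start of the episode above 0.03 m or angle between glue_bottle's own z axis and vertical above 0.5 rad).
It fails at once if the screw jar is lifted, carried or pushed more than 30 mm from its place or tipped over (distance of screw_jar from where it was at the start of the episode above 0.03 m or angle between screw_jar's own z axis and vertical above 0.5 rad).
It fails at once if the turned foot is lifted, carried or pushed more than 30 mm from its place or tipped over (distance of turned_foot from where it was at the start of the episode above 0.03 m or angle between turned_foot's own z axis and vertical above 0.5 rad).
It fails at once if the wheel is let back two notches (value of joint ratchet_wheel below -1.15 rad).
It also fails if it takes over 48 s, if anything falls off the work surface, if the arm or the gripper's body presses on something with over 40 N, if the wrist force passes 120 N, or if a joint passes its speed limit or range.

ROBOT

A 6-joint arm with a two-finger parallel gripper is mounted at the origin on the work surface. World frame = base frame: x ahead of the robot, y to its left, z up, the work surface at z = 0. Lengths are in m, angles in rad, forces in N, time in s.
With the tool pointing down it reaches from about 0.275 to 0.775 m from the base axis. Payload 14.6 kg.
Tool frame: the origin (TCP) lies between the finger pads; the fingertips stand 8 mm ahead of it and the grasp point (between the pads) lies 11 mm behind it; z points along the fingers, y is the line along which they close (so a half turn about z gives the same grasp; the last joint's range is limited). The gripper opens to 85 mm and grips with 20 to 120 N. Pads are 22 mm wide; open, the fingers measure 114 mm over their backs; the gripper's body (76 mm by 85 mm) begins 54 mm behind the grasp point. The pads swing forward as they close: fully open they stand 13 mm farther back than shut.
Start: joints at [0.994, 0.263, -0.048, 1.259, 0, 1.415], TCP at [0.215, 0.479, 0.239] pointing down, gripper open.
Joint ranges: [-2.65, 2.65], [-0.89, 1.7], [-1.18, 1.37], [-2.13, 2.11], [-1.35, 1.29], [-3.14, 3.14]. Speed limits (rad/s): [1.89, 1.89, 2.57, 2.79, 3.14, 3.14].

INTERFACE

Orientations are given as a unit quaternion [x, y, z, w].
In Python, from plant import bot gives the robot as it stands.
- The arm moves only by the shell command python3 -m crank 'ROWS' [FORCE]. ROWS is JSON, a list of rows, each an object of numbers: "grip": the opening, from 0 (shut) to 1 (fully open); "x", "y", "z": the shift along the tool's x, y, z in mm; "turn": the turn about the tool's z in degrees. A call has exactly 8 rows; each row shifts and turns the commanded pose from where the row before left it, along the tool's axes as they then stand; what a row does not reach is not made up. A row lasts 1/12 s, in which the tool goes at most 41.7 mm and 7.16 degrees, less where a joint would pass 70% of its speed; a pose out of reach is approached as far as the arm can. A call with a gripper value outside its range is refused whole. The fingers move at their own pace and stop on an object; FORCE is the grip in N (left out, the last holds). Time passes only in rows, so rows that do not move let the fingers close, or fill a call up. It gives the time, the measured TCP pose, the force, the opening and the grip force at its end, in the units of the state.
- bot.state(): the state, without advancing time (a new reading comes with each control period).
- bot.snapshot(name): name is "side" or "top"; returns the picture (384x512x3 uint8, red, green, blue); there is no depth.
- bot.get_calibration(name): a dict with "mtx" (3x3 intrinsics, pixels), "D" ([k1, k2, p1, p2, k3] as OpenCV has them; the pictures are not rectified), "rvec" (rotation vector, rad) and "tvec" (3), from world to camera coordinates, as OpenCV has them. Camera axes: x right, y down, z forward; pixel columns grow to the right and rows downward; lengths in m; the calibration is good to about 2 mm. A picture is of the moment at which its call begins. get_calibration takes no time and is no camera call.
- bot.close_job(): hands the job in; it is judged then, once.
Trained networks look in the newest picture that a camera, given by its name, has taken for a name from the list of things; names that differ only in an ending like _2 or _b are one class to them, and where a whole thing is asked for, a point or a joint stands for the part that bears it (a point fixed in the world has none). Each returns a list of dicts, best first, with "score" (0 to 1); they miss things now and then, are a little off and sometimes report something else, mostly with a low value. They report only what shows in the picture. A call takes as long as a camera call.
- bot.look_for(camera, label): "location" ([x, y, z] in m, in the coordinates of the camera as it stood for that picture, good to about 4 mm: the middle of the surface that is visible of it).
- bot.place_of(camera, label): "location" ([x, y, z] in m, in the coordinates of the camera as it stood for that picture, good to about 4 mm: a listed point, or the origin of a listed thing).
The state is a dict: "time_s": time; "qpos": joint angles; "dq": joint speeds; "joint_torque": joint torques, N m; "tool_pos": TCP position; "eef_rot": TCP orientation; "wrist_force": force on the tool from outside, world axes, zero at the start; "moment": the same for the moment, N m; "width": opening from 0.0 (shut) to 1.0 (fully open); "finger_force": force on a finger pad.
Only numpy, scipy, OpenCV 4.12 (cv2) and the standard library are available. Lean on these libraries where they do the work, as an engineer would, in place of code of your own. Each camera call takes 0.05 s, during which the arm holds its last target. There are 200 camera calls.

## Working session

There is one attempt and no reset: what is moved stays moved. The work goes in short steps, Python scripts to look and compute and a shell command to move; the robot and the scene stay as the last step left them, time stands still between calls to the robot, and variables do not carry over. Pictures are saved under pics/ and viewed, at most 10 in all, crops included, and the job is handed in when it is done.

```bash
ls; mkdir -p pics
cat > h.py <<'E'
import numpy as np, cv2
from plant import bot
from scipy.spatial.transform import Rotation as R
def w(cam,p):
    c=bot.get_calibration(cam); M=cv2.Rodrigues(np.array(c["rvec"],float))[0]
    return M.T@(np.array(p)-np.array(c["tvec"]).ravel())
def place(cam,l):
    r=bot.place_of(cam,l)
    return [(round(d["score"],2),w(cam,d["location"]).round(4).tolist()) for d in r[:2]]
E
python3 - <<'E'
from h import *
for c in("side","top"):
    cv2.imwrite(f"pics/{c}0.png",bot.snapshot(c)[:,:,::-1])
    for l in "cramp wheel_axis top_spoke_tip pawl_hinge pawl_nose pawl_tail_tip glue_bottle screw_jar turned_foot".split(): print(c,l,place(c,l))
s=bot.state();print(s)
E
```

```text
pics
side cramp [(0.77, [0.59, 0.0741, -0.0027])]
side wheel_axis [(0.79, [0.5855, 0.076, 0.1318]), (0.75, [0.5861, 0.0757, 0.1909])]
side top_spoke_tip [(0.67, [0.5246, 0.0096, 0.248])]
side pawl_hinge [(0.9, [0.5723, 0.135, 0.2111])]
side pawl_nose [(0.84, [0.586, 0.0803, 0.1879])]
side pawl_tail_tip [(0.77, [0.6012, 0.1437, 0.2628])]
side glue_bottle [(0.61, [0.7277, 0.1817, -0.0055])]
side screw_jar [(0.81, [0.5785, 0.2845, -0.0006])]
side turned_foot [(0.55, [0.4379, 0.2354, 0.0024])]
top cramp [(0.87, [0.5896, 0.0767, 0.0005])]
top wheel_axis [(0.69, [0.5907, 0.0724, 0.1336])]
top top_spoke_tip [(0.79, [0.5282, 0.0098, 0.2487])]
top pawl_hinge [(0.62, [0.5695, 0.1374, 0.2138])]
top pawl_nose [(0.57, [0.5841, 0.0768, 0.1897])]
top pawl_tail_tip [(0.76, [0.6041, 0.14, 0.2654]), (0.74, [0.579, 0.2892, -0.0027])]
top glue_bottle [(0.9, [0.7294, 0.1883, -0.0018]), (0.64, [0.4435, 0.2456, -0.0029])]
top screw_jar [(0.6, [0.5786, 0.2896, -0.0041])]
top turned_foot [(0.72, [0.4443, 0.2424, -0.0003])]
{'time_s': 1.0, 'qpos': array([ 9.93686608e-01,  2.63088021e-01, -4.83061241e-02,  1.25942421e+00,
       -1.28349452e-05,  1.41546143e+00]), 'dq': array([-3.08273932e-04, -6.03153208e-04,  8.98532006e-04,  2.10774054e-05,
        3.33004916e-04,  8.87707954e-04]), 'joint_torque': array([-1.14585211e-03, -6.37429118e+01,  3.84775579e+01,  1.39689579e-03,
       -4.24185282e-05, -8.00840525e-06]), 'tool_pos': array([0.21494326, 0.47897034, 0.23928225]), 'eef_rot': array([ 2.09327732e-01,  9.77845540e-01, -1.25819641e-05,  2.04778186e-06]), 'wrist_force': array([ 0.4701092 , -0.01899365,  0.06994239]), 'moment': array([-0.01379663, -0.0014665 ,  0.00849325]), 'finger_force': 0.0, 'width': 1.0009043481755313}
```

View pics/side0.png

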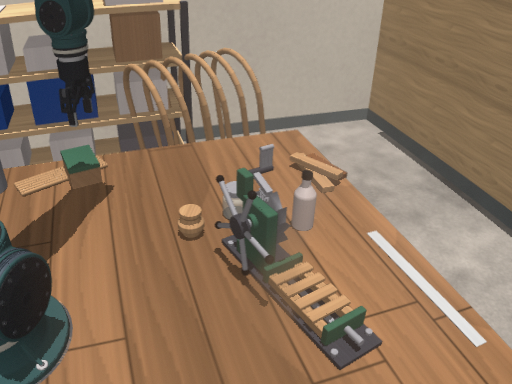

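View pics/top0.png

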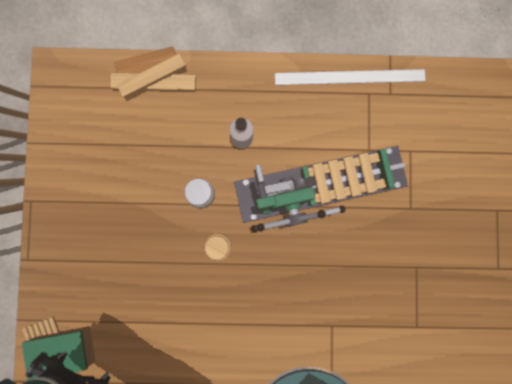

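Run:
```python
from h import *
# fit cramp yaw: points in cramp frame vs world averages
L=np.array([[0,0],[0,0],[0,64],[-75,-41],[0,3.5],[30,64]])/1000
W=np.array([[.5898,.0754],[.5881,.0742],[.5709,.1363],[.5264,.0097],[.585,.0786],[.6026,.1418]])
a=L-L.mean(0);b=W-W.mean(0)
th=np.arctan2((a[:,0]*b[:,1]-a[:,1]*b[:,0]).sum(),(a*b).sum())
c,s=np.cos(th),np.sin(th);M=np.array([[c,-s],[s,c]]);t=W.mean(0)-M@L.mean(0)
print(np.degrees(th),t,(W-L@M.T-t)*1000)
Rm=R.from_quat(bot.state()["eef_rot"]).as_matrix();print(Rm.round(4))
```

```text
15.674066768304815 [0.58842942 0.07350379] [[ 1.37057672  1.89621128]
 [-0.32942328  0.69621128]
 [-0.23888347  1.17610715]
 [-0.89511581 -4.06605817]
 [-2.48384688  1.72636184]
 [ 2.57669272 -1.42883338]]
[[-0.9124  0.4094 -0.    ]
 [ 0.4094  0.9124 -0.    ]
 [-0.     -0.     -1.    ]]
```

The side view shows the cramp's star wheel at about (243,222) px, the pawl with its tail at about (266,157) px, and the three bystanders around it. The top view puts the tail at about (260,175) px. The fit gives a cramp yaw of 15.7° with its origin at (0.588, 0.0735). I'll shut the gripper, rise, and turn tool x onto the cramp's +y.

```bash
cat >> h.py <<'E'
def cf(p,th=np.radians(15.67),o=(.5884,.0735)):
    d=np.array(p[:2])-o; c,s=np.cos(th),np.sin(th)
    return np.round([1000*(c*d[0]+s*d[1]),1000*(-s*d[0]+c*d[1]),1000*p[2]],1)
def st():
    s=bot.state();m=R.from_quat(s["eef_rot"]).as_matrix()
    print(round(s["time_s"],2),"tcp cramp",cf(s["tool_pos"]),"yaw x",np.degrees(np.arctan2(m[1,0],m[0,0])).round(1),"F",np.round(s["wrist_force"],1),"w",round(s["width"],2),"q6",s["qpos"][5].round(2))
E
python3 -m crank '[{"grip":0,"turn":7.1,"z":-14},{"grip":0,"turn":7.1,"z":-14},{"grip":0,"turn":7.1,"z":-14},{"grip":0,"turn":7.1,"z":-14},{"grip":0,"turn":7.1,"z":-14},{"grip":0,"turn":7.1,"z":-14},{"grip":0,"turn":7.1,"z":-14},{"grip":0,"turn":0.3}]' 20; python3 -c "from h import *;st()"
```

```text
1.0 tcp cramp [-250.1  491.3  239.3] yaw x 155.8 F [ 0.5 -0.   0.1] w 1.0 q6 1.42invalid input
```

```bash
python3 -m crank '[{"grip":0,"x":0,"y":0,"z":-14,"turn":7.1},{"grip":0,"x":0,"y":0,"z":-14,"turn":7.1},{"grip":0,"x":0,"y":0,"z":-14,"turn":7.1},{"grip":0,"x":0,"y":0,"z":-14,"turn":7.1},{"grip":0,"x":0,"y":0,"z":-14,"turn":7.1},{"grip":0,"x":0,"y":0,"z":-14,"turn":7.1},{"grip":0,"x":0,"y":0,"z":-14,"turn":7.1},{"grip":0,"x":0,"y":0,"z":0,"turn":0.3}]' 20; python3 -c "from h import *;st()"
```

```text
time_s: 1.67
tool_pos: [0.2153, 0.4795, 0.3395]
eef_rot: [0.606, 0.796, 0.002, -0.0]
wrist_force: [0.8, 1.3, -0.3]
width: 0.0
finger_force: 0.0
1.67 tcp cramp [-249.6  491.7  339.5] yaw x 105.4 F [ 0.8  1.3 -0.3] w 0.0 q6 2.3
```

```bash
python3 -m crank '[{"grip":0,"x":-29,"y":18.4,"z":0,"turn":0},{"grip":0,"x":-29,"y":18.4,"z":0,"turn":0},{"grip":0,"x":-29,"y":18.4,"z":0,"turn":0},{"grip":0,"x":-29,"y":18.4,"z":0,"turn":0},{"grip":0,"x":-29,"y":18.4,"z":0,"turn":0},{"grip":0,"x":-29,"y":18.4,"z":0,"turn":0},{"grip":0,"x":-29,"y":18.4,"z":0,"turn":0},{"grip":0,"x":-29,"y":18.4,"z":0,"turn":0}]' && python3 -m crank '[{"grip":0,"x":-29,"y":18.4,"z":0,"turn":0},{"grip":0,"x":-29,"y":18.4,"z":0,"turn":0},{"grip":0,"x":-29,"y":18.4,"z":0,"turn":0},{"grip":0,"x":-29,"y":18.4,"z":0,"turn":0},{"grip":0,"x":-29,"y":18.4,"z":0,"turn":0},{"grip":0,"x":-29,"y":18.4,"z":0,"turn":0},{"grip":0,"x":-29,"y":18.4,"z":0,"turn":0},{"grip":0,"x":-20,"y":18.4,"z":0,"turn":0}]'
python3 - <<'E'
from h import *;st()
im=bot.snapshot("side");cv2.imwrite("pics/a.png",cv2.resize(im[60:260,150:390,::-1],None,fx=3,fy=3,interpolation=cv2.INTER_CUBIC))
c=bot.get_calibration("side")
p=bot.state()["tool_pos"]
q=cv2.projectPoints(np.array([p,p-[0,0,.008],p-[0,0,.021]]),np.array(c["rvec"],float),np.array(c["tvec"],float),np.array(c["mtx"],float),np.array(c["D"],float))[0].reshape(-1,2)
print((q-[150,60])*3)
E
```

```text
time_s: 2.33
tool_pos: [0.4208, 0.2945, 0.3368]
eef_rot: [0.602, 0.799, -0.0, -0.0]
wrist_force: [1.4, 0.3, -0.1]
width: -0.001
finger_force: 0.0
time_s: 3.0
tool_pos: [0.6236, 0.1192, 0.3365]
eef_rot: [0.602, 0.798, -0.0, -0.0]
wrist_force: [0.2, -0.2, -0.4]
width: 0.0
finger_force: 0.0
3.0 tcp cramp [ 46.3  34.5 336.5] yaw x 106.0 F [ 0.2 -0.2 -0.4] w 0.0 q6 1.35
[[400.5323443  181.86575279]
 [399.86543497 192.57150202]
 [398.79002018 209.7840472 ]]
```

View pics/a.png

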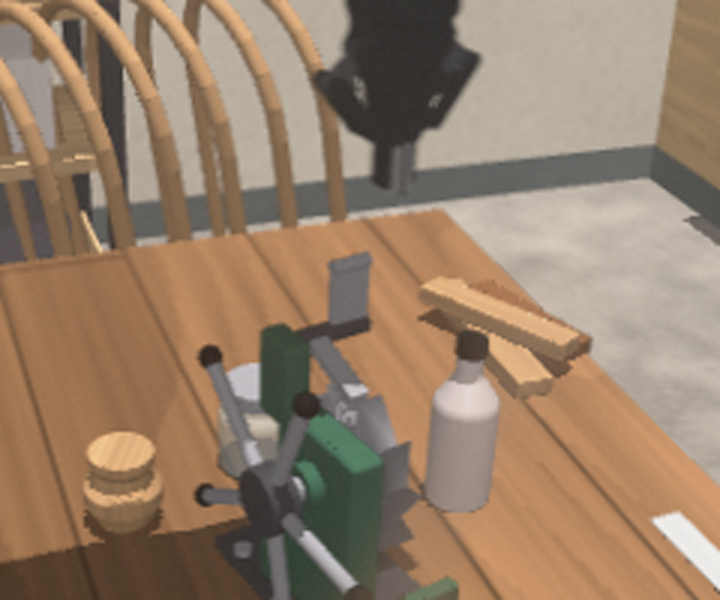

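The tip row of about 192 in the crop confirms the tip is 8 mm ahead of the TCP when shut. The tail at (350,290) lies ahead of the finger, so I'll lower beside it.

```bash
python3 -m crank '[{"grip":0,"x":-2,"y":-2,"z":14,"turn":0},{"grip":0,"x":-2,"y":-2,"z":14,"turn":0},{"grip":0,"x":0,"y":0,"z":14,"turn":0},{"grip":0,"x":0,"y":0,"z":14,"turn":0},{"grip":0,"x":0,"y":0,"z":14,"turn":0},{"grip":0,"x":0,"y":0,"z":14,"turn":0},{"grip":0,"x":0,"y":0,"z":0,"turn":0},{"grip":0,"x":0,"y":0,"z":0,"turn":0}]'
python3 - <<'E'
from h import *;st()
im=bot.snapshot("side");a=cv2.resize(im[120:220,200:320,::-1],None,fx=3.5,fy=3.5,interpolation=cv2.INTER_CUBIC)
im=bot.snapshot("top");b=cv2.resize(im[140:240,220:320,::-1],None,fx=3.5,fy=3.5,interpolation=cv2.INTER_CUBIC)
cv2.imwrite("pics/b.png",np.hstack([a,b]))
for c in ("side","top"):
  for l in ("pawl_tail_tip","pawl_nose","top_spoke_tip"):print(c,l,[(s,cf(p)) for s,p in place(c,l)])
E
```

```text
time_s: 3.72
tool_pos: [0.6191, 0.1167, 0.2527]
eef_rot: [0.602, 0.798, -0.0, -0.001]
wrist_force: [-0.3, -0.4, 0.1]
width: 0.003
finger_force: 0.0
3.72 tcp cramp [ 41.2  33.3 252.7] yaw x 105.9 F [-0.3 -0.4  0.1] w 0.0 q6 1.35
side pawl_tail_tip [(0.74, array([ 30.9,  66. , 264. ]))]
side pawl_nose [(0.61, array([  1.4,   4.9, 194.1]))]
side top_spoke_tip [(0.89, array([-77.9, -44.3, 246.3])), (0.67, array([1.3, 3.2, 1.1]))]
top pawl_tail_tip []
top pawl_nose [(0.58, array([166.1,  72.4,   2. ]))]
top top_spoke_tip []
```

View pics/b.png

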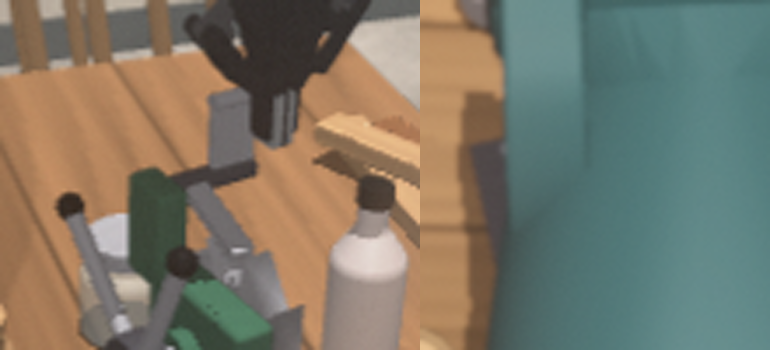

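The finger hangs just in front of the tail, with its tip at about (270,135) in the left half of the crop. Now the throw: push to +y, then descend over the leaning tail.

```bash
python3 -m crank '[{"grip":0,"x":12,"y":0,"z":0,"turn":0},{"grip":0,"x":12,"y":0,"z":0,"turn":0},{"grip":0,"x":12,"y":0,"z":0,"turn":0},{"grip":0,"x":12,"y":0,"z":0,"turn":0},{"grip":0,"x":3,"y":0,"z":5,"turn":0},{"grip":0,"x":3,"y":0,"z":5,"turn":0},{"grip":0,"x":4,"y":0,"z":5,"turn":0},{"grip":0,"x":4,"y":0,"z":3,"turn":0}]'
python3 - <<'E'
from h import *;st()
im=bot.snapshot("side");a=cv2.resize(im[100:220,190:330,::-1],None,fx=4,fy=4,interpolation=cv2.INTER_CUBIC)
cv2.imwrite("pics/c.png",a)
for l in ("pawl_tail_tip","pawl_nose","top_spoke_tip"):print(l,[(s,cf(p)) for s,p in place("side",l)])
E
```

```text
time_s: 4.78
tool_pos: [0.6023, 0.1764, 0.2342]
eef_rot: [0.603, 0.798, -0.0, -0.0]
wrist_force: [0.3, 0.2, 1.0]
width: -0.003
finger_force: 0.0
4.78 tcp cramp [ 41.2  95.3 234.2] yaw x 105.8 F [0.3 0.2 1. ] w -0.0 q6 1.45
pawl_tail_tip [(0.77, array([ 33.4, 113.4, 225.5]))]
pawl_nose [(0.92, array([  2.9,  31.9, 264.9])), (0.31, array([-80.5, -44.2, 247.5]))]
top_spoke_tip [(0.57, array([-76.8, -43.7, 245.3]))]
```

View pics/c.png

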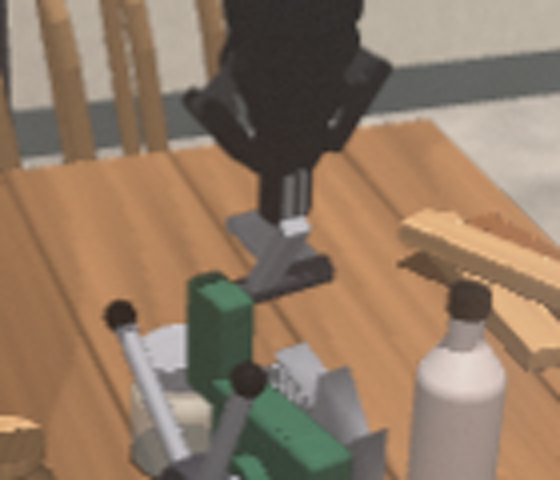

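The nose, at about (290,225) in the crop, has risen and the pawl stands at about 1.33 rad, past balance. I'll push on a bit, then rise.

```bash
python3 -m crank '[{"grip":0,"x":6,"y":0,"z":0,"turn":0},{"grip":0,"x":6,"y":0,"z":0,"turn":0},{"grip":0,"x":0,"y":0,"z":0,"turn":0},{"grip":0,"x":0,"y":4,"z":-12,"turn":0},{"grip":0,"x":0,"y":4,"z":-20,"turn":0},{"grip":0,"x":0,"y":0,"z":-25,"turn":0},{"grip":0,"x":0,"y":0,"z":-25,"turn":0},{"grip":0,"x":0,"y":0,"z":-5,"turn":0}]'
python3 - <<'E'
from h import *;st()
bot.snapshot("side")
for l in ("pawl_tail_tip","pawl_nose","top_spoke_tip"):print(l,[(s,cf(p)) for s,p in place("side",l)])
E
```

```text
time_s: 5.65
tool_pos: [0.6076, 0.1903, 0.3261]
eef_rot: [0.603, 0.798, 0.002, 0.002]
wrist_force: [-0.0, 0.0, 0.0]
width: -0.0
finger_force: 0.0
5.65 tcp cramp [ 50.  107.2 326.1] yaw x 105.8 F [-0.  0.  0.] w -0.0 q6 1.47
pawl_tail_tip [(0.57, array([ 34.5, 117.2, 196.1]))]
pawl_nose [(0.92, array([  4.1,  64.2, 275.1]))]
top_spoke_tip [(0.71, array([-79.3, -45.9, 246.2]))]
```

Thrown over: the nose is at z 275 straight above the hinge. Now I'll go over to the -y side of the top spoke.

```bash
python3 -m crank '[{"grip":0,"x":-22,"y":-16,"z":0,"turn":0},{"grip":0,"x":-22,"y":-16,"z":0,"turn":0},{"grip":0,"x":-22,"y":-16,"z":0,"turn":0},{"grip":0,"x":-23,"y":-16,"z":0,"turn":0},{"grip":0,"x":-23,"y":-16,"z":0,"turn":0},{"grip":0,"x":-23,"y":-16,"z":0,"turn":0},{"grip":0,"x":-23,"y":-16,"z":0,"turn":0},{"grip":0,"x":-22,"y":-15,"z":0,"turn":0}]'; python3 -c "from h import *;st()"
python3 -m crank '[{"grip":0,"x":0,"y":0,"z":0,"turn":0},{"grip":0,"x":0,"y":0,"z":16,"turn":0},{"grip":0,"x":0,"y":0,"z":16,"turn":0},{"grip":0,"x":0,"y":0,"z":16,"turn":0},{"grip":0,"x":0,"y":0,"z":16,"turn":0},{"grip":0,"x":0,"y":0,"z":16,"turn":0},{"grip":0,"x":0,"y":0,"z":16,"turn":0},{"grip":0,"x":0,"y":0,"z":0,"turn":0}]'
python3 - <<'E'
from h import *;st()
im=bot.snapshot("side");a=cv2.resize(im[100:240,170:310,::-1],None,fx=4,fy=4,interpolation=cv2.INTER_CUBIC)
cv2.imwrite("pics/d.png",a)
for l in ("pawl_nose","top_spoke_tip"):print(l,[(s,cf(p)) for s,p in place("side",l)])
E
```

```text
time_s: 6.52
tool_pos: [0.5328, -0.0189, 0.3211]
eef_rot: [0.603, 0.798, -0.0, -0.001]
wrist_force: [0.0, -1.2, -0.7]
width: -0.002
finger_force: 0.0
6.52 tcp cramp [-78.5 -74.  321.1] yaw x 105.8 F [ 0.  -1.2 -0.7] w -0.0 q6 1.11
time_s: 7.18
tool_pos: [0.5323, -0.0172, 0.2228]
eef_rot: [0.603, 0.798, -0.001, -0.002]
wrist_force: [-0.9, -0.7, -0.6]
width: 0.002
finger_force: 0.0
7.18 tcp cramp [-78.6 -72.2 222.8] yaw x 105.8 F [-0.9 -0.7 -0.6] w 0.0 q6 1.11
pawl_nose []
top_spoke_tip [(0.94, array([-80.3, -44.5, 247.2]))]
```

View pics/d.png

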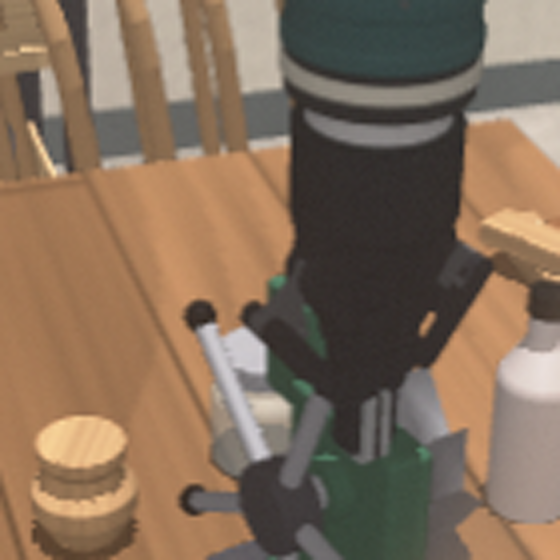

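The finger hangs on the -y side of the top spoke, with its tip at about (375,450) in the crop and the spoke at (305,440). I'll push to +y in stages.

```bash
python3 -m crank '[{"grip":0,"x":8,"y":0,"z":0,"turn":0},{"grip":0,"x":11,"y":0,"z":0,"turn":0},{"grip":0,"x":11,"y":0,"z":0,"turn":0},{"grip":0,"x":11,"y":0,"z":0,"turn":0},{"grip":0,"x":10,"y":0,"z":0,"turn":0},{"grip":0,"x":8,"y":0,"z":0,"turn":0},{"grip":0,"x":7,"y":0,"z":0,"turn":0},{"grip":0,"x":4,"y":0,"z":0,"turn":0}]'; python3 -m crank '[{"grip":0,"x":0,"y":0,"z":0,"turn":0},{"grip":0,"x":1,"y":0,"z":0,"turn":0},{"grip":0,"x":1,"y":0,"z":0,"turn":0},{"grip":0,"x":1,"y":0,"z":0,"turn":0},{"grip":0,"x":1,"y":0,"z":0,"turn":0},{"grip":0,"x":0,"y":0,"z":0,"turn":0},{"grip":0,"x":0,"y":0,"z":0,"turn":0},{"grip":0,"x":0,"y":0,"z":0,"turn":0}]'
python3 - <<'E'
from h import *;st()
for c in("side","top"):
  bot.snapshot(c)
  for l in ("pawl_nose","top_spoke_tip"):print(c,l,[(s,cf(p)) for s,p in place(c,l)])
E
```

```text
time_s: 8.0
tool_pos: [0.5146, 0.0506, 0.2263]
eef_rot: [0.603, 0.798, 0.0, 0.0]
wrist_force: [2.0, -1.9, 0.5]
width: -0.001
finger_force: 1.4
time_s: 8.67
tool_pos: [0.5138, 0.0532, 0.2262]
eef_rot: [0.603, 0.798, -0.0, -0.0]
wrist_force: [0.0, -2.3, -0.8]
width: 0.001
finger_force: 1.3
8.67 tcp cramp [-77.3   0.7 226.2] yaw x 105.8 F [ 0.  -2.3 -0.8] w 0.0 q6 1.24
side pawl_nose []
side top_spoke_tip []
top pawl_nose [(0.84, array([ -1.9,  66. , 275.5]))]
top top_spoke_tip [(0.96, array([-70.3,  24.9, 254.4]))]
```

The two estimates agree: the spoke leans about 12° to +y, and I need 16°. I'll push 5–6 mm more.

```bash
python3 -m crank '[{"grip":0,"x":1.5,"y":0,"z":0,"turn":0},{"grip":0,"x":1.5,"y":0,"z":0,"turn":0},{"grip":0,"x":1.5,"y":0,"z":0,"turn":0},{"grip":0,"x":1,"y":0,"z":0,"turn":0},{"grip":0,"x":0,"y":0,"z":0,"turn":0},{"grip":0,"x":0,"y":0,"z":0,"turn":0},{"grip":0,"x":0,"y":0,"z":0,"turn":0},{"grip":0,"x":0,"y":0,"z":0,"turn":0}]'; python3 -c "from h import *;st()"; python3 -m crank '[{"grip":0,"x":-5,"y":0,"z":0,"turn":0},{"grip":0,"x":-10,"y":0,"z":0,"turn":0},{"grip":0,"x":-5,"y":0,"z":-10,"turn":0},{"grip":0,"x":0,"y":0,"z":-25,"turn":0},{"grip":0,"x":0,"y":0,"z":-25,"turn":0},{"grip":0,"x":0,"y":0,"z":-25,"turn":0},{"grip":0,"x":0,"y":0,"z":-15,"turn":0},{"grip":0,"x":0,"y":0,"z":0,"turn":0}]'
python3 - <<'E'
from h import *;st()
for c in("side","top"):
  bot.snapshot(c)
  for l in ("pawl_nose","top_spoke_tip"):print(c,l,[(s,cf(p)) for s,p in place(c,l)])
E
```

```text
time_s: 9.63
tool_pos: [0.5123, 0.0588, 0.2263]
eef_rot: [0.603, 0.798, 0.0, -0.0]
wrist_force: [-0.2, -1.0, -0.8]
width: 0.005
finger_force: 0.4
9.63 tcp cramp [-77.3   6.4 226.3] yaw x 105.8 F [-0.2 -1.  -0.8] w 0.0 q6 1.25
time_s: 10.3
tool_pos: [0.5189, 0.0386, 0.3292]
eef_rot: [0.603, 0.798, 0.001, 0.002]
wrist_force: [1.1, 0.2, 0.4]
width: -0.001
finger_force: 0.0
10.3 tcp cramp [-76.4 -14.8 329.2] yaw x 105.8 F [1.1 0.2 0.4] w -0.0 q6 1.21
side pawl_nose [(0.81, array([  6.1,  64.1, 275.2]))]
side top_spoke_tip [(0.93, array([-77. ,  30. , 252.8]))]
top pawl_nose [(0.82, array([ -0. ,  62.9, 275. ]))]
top top_spoke_tip [(0.64, array([-68.9,  30. , 253. ])), (0.49, array([ -2.1,  67.2, 214.4]))]
```

The wheel is about one notch back (spoke lean about 15–16°) and the pawl is still up. Next I'll go to the +y side of the upright nose and lower.

```bash
python3 -m crank '[{"grip":0,"x":14,"y":9.3,"z":0,"turn":0},{"grip":0,"x":14,"y":9.3,"z":0,"turn":0},{"grip":0,"x":14,"y":9.3,"z":0,"turn":0},{"grip":0,"x":14,"y":9.3,"z":0,"turn":0},{"grip":0,"x":14,"y":9.3,"z":0,"turn":0},{"grip":0,"x":14,"y":9.3,"z":0,"turn":0},{"grip":0,"x":14,"y":9.3,"z":0,"turn":0},{"grip":0,"x":14,"y":9.3,"z":0,"turn":0}]'; python3 -m crank '[{"grip":0,"x":0,"y":0,"z":0,"turn":0},{"grip":0,"x":0,"y":0,"z":10,"turn":0},{"grip":0,"x":0,"y":0,"z":10,"turn":0},{"grip":0,"x":0,"y":0,"z":10,"turn":0},{"grip":0,"x":0,"y":0,"z":10,"turn":0},{"grip":0,"x":0,"y":0,"z":10,"turn":0},{"grip":0,"x":0,"y":0,"z":10,"turn":0},{"grip":0,"x":0,"y":0,"z":0,"turn":0}]'
python3 - <<'E'
from h import *;st()
im=bot.snapshot("side");a=cv2.resize(im[100:240,170:310,::-1],None,fx=4,fy=4,interpolation=cv2.INTER_CUBIC)
cv2.imwrite("pics/e.png",a)
for l in ("pawl_nose","top_spoke_tip"):print(l,[(s,cf(p)) for s,p in place("side",l)])
E
```

```text
time_s: 11.27
tool_pos: [0.5588, 0.1683, 0.3256]
eef_rot: [0.603, 0.798, -0.0, -0.0]
wrist_force: [-0.2, -0.1, 0.1]
width: 0.004
finger_force: 0.0
time_s: 11.93
tool_pos: [0.5578, 0.1669, 0.2643]
eef_rot: [0.603, 0.798, -0.001, -0.001]
wrist_force: [-0.3, -0.4, 0.0]
width: 0.001
finger_force: 0.0
11.93 tcp cramp [ -4.2  98.1 264.3] yaw x 105.8 F [-0.3 -0.4  0. ] w 0.0 q6 1.45
pawl_nose [(0.97, array([  5.4,  63.8, 274.6]))]
top_spoke_tip [(0.56, array([-75.8,  30.8, 253.9]))]
```

View pics/e.png

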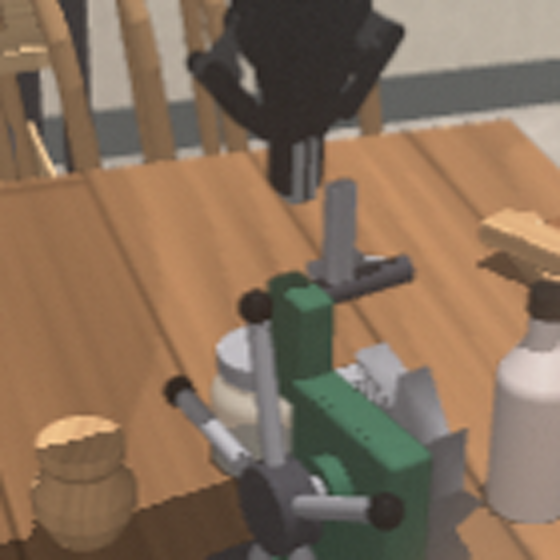

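The finger, tip at about (297,195) in the crop, stands behind the upright nose at (340,190). Push to -y with a slight descent.

```bash
python3 -m crank '[{"grip":0,"x":-11,"y":0,"z":0,"turn":0},{"grip":0,"x":-11,"y":0,"z":0,"turn":0},{"grip":0,"x":-11,"y":0,"z":0,"turn":0},{"grip":0,"x":-11,"y":0,"z":0,"turn":0},{"grip":0,"x":-8,"y":0,"z":4,"turn":0},{"grip":0,"x":-6,"y":0,"z":5,"turn":0},{"grip":0,"x":-5,"y":0,"z":4,"turn":0},{"grip":0,"x":-4,"y":0,"z":2,"turn":0}]'; python3 -m crank '[{"grip":0,"x":-4,"y":0,"z":0,"turn":0},{"grip":0,"x":0,"y":0,"z":0,"turn":0},{"grip":0,"x":0,"y":0,"z":0,"turn":0},{"grip":0,"x":0,"y":0,"z":0,"turn":0},{"grip":0,"x":0,"y":0,"z":0,"turn":0},{"grip":0,"x":0,"y":0,"z":0,"turn":0},{"grip":0,"x":0,"y":0,"z":0,"turn":0},{"grip":0,"x":0,"y":0,"z":0,"turn":0}]'
python3 - <<'E'
from h import *;st()
bot.snapshot("side")
for l in ("pawl_nose","pawl_tail_tip","top_spoke_tip"):print(l,[(s,cf(p)) for s,p in place("side",l)])
E
```

```text
time_s: 12.75
tool_pos: [0.577, 0.1023, 0.2503]
eef_rot: [0.603, 0.798, -0.0, -0.0]
wrist_force: [0.1, 1.0, -0.2]
width: -0.0
finger_force: 0.0
time_s: 13.42
tool_pos: [0.5781, 0.0993, 0.2513]
eef_rot: [0.603, 0.798, 0.0, 0.0]
wrist_force: [0.4, 0.1, -0.8]
width: -0.005
finger_force: 0.0
13.42 tcp cramp [ -2.9  27.6 251.3] yaw x 105.8 F [ 0.4  0.1 -0.8] w -0.01 q6 1.33
pawl_nose [(0.84, array([-1.000e-01,  2.500e+00,  1.904e+02])), (0.38, array([-98. , 195.6,   0.5]))]
pawl_tail_tip [(0.7, array([-73.3,  27.3, 255.8])), (0.62, array([ 30.8,  65.9, 264.6]))]
top_spoke_tip [(0.98, array([-76. ,  30. , 253.3])), (0.69, array([  1.5,   1.7, 191. ]))]
```

The pawl has dropped. I'll rise straight up, swing clear, and check the seating against the first picture.

```bash
python3 -m crank '[{"grip":0,"x":0,"y":0,"z":-20,"turn":0},{"grip":0,"x":0,"y":0,"z":-35,"turn":0},{"grip":0,"x":0,"y":0,"z":-35,"turn":0},{"grip":0,"x":0,"y":-30,"z":-10,"turn":0},{"grip":0,"x":0,"y":-35,"z":0,"turn":0},{"grip":0,"x":0,"y":-35,"z":0,"turn":0},{"grip":0,"x":0,"y":-35,"z":0,"turn":0},{"grip":0,"x":0,"y":-35,"z":0,"turn":0}]'
python3 - <<'E'
from h import *;st()
im=bot.snapshot("side")
f=lambda i:cv2.resize(i[135:225,215:295],None,fx=4.8,fy=4.8,interpolation=cv2.INTER_CUBIC)
cv2.imwrite("pics/f.png",np.hstack([f(cv2.imread("pics/side0.png")),f(im[:,:,::-1])]))
for c in("side","top"):
  bot.snapshot(c)
  for l in ("pawl_nose","pawl_tail_tip","top_spoke_tip","glue_bottle","screw_jar","turned_foot"):print(c,l,place(c,l)[:1],[cf(p) for s,p in place(c,l)[:1]])
E
```

```text
time_s: 14.28
tool_pos: [0.4129, 0.0526, 0.3511]
eef_rot: [0.603, 0.798, 0.0, 0.0]
wrist_force: [-0.4, 0.0, 0.5]
width: 0.007
finger_force: 0.0
14.28 tcp cramp [-174.6   27.2  351.1] yaw x 105.8 F [-0.4  0.   0.5] w 0.01 q6 1.22
side pawl_nose [(0.73, [0.5855, 0.0786, 0.1929])] [array([ -1.4,   5.7, 192.9])]
side pawl_tail_tip [(0.92, [0.598, 0.142, 0.265])] [array([ 27.7,  63.4, 265. ])]
side top_spoke_tip [(0.71, [0.5059, 0.0806, 0.2537])] [array([-77.5,  29.1, 253.7])]
side glue_bottle [(0.75, [0.7276, 0.1812, -0.0031])] [array([163.1,  66.1,  -3.1])]
side screw_jar [(0.21, [0.5877, 0.0778, 0.19])] [array([  0.5,   4.3, 190. ])]
side turned_foot [(0.58, [0.4373, 0.2361, -0.0021])] [array([-101.6,  197.4,   -2.1])]
top pawl_nose [(0.86, [0.5825, 0.0768, 0.19])] [array([ -4.8,   4.8, 190. ])]
top pawl_tail_tip [(0.72, [0.601, 0.1445, 0.2642])] [array([ 31.3,  65. , 264.2])]
top top_spoke_tip [(0.68, [0.5118, 0.0826, 0.2499])] [array([-71.3,  29.5, 249.9])]
top glue_bottle [(0.59, [0.7283, 0.187, 0.0013])] [array([165.4,  71.5,   1.3])]
top screw_jar [(0.85, [0.5777, 0.2874, -0.0034])] [array([ 47.5, 208.8,  -3.4])]
top turned_foot [(0.82, [0.4431, 0.2428, -0.0036])] [array([-94.2, 202.3,  -3.6])]
```

View pics/f.png

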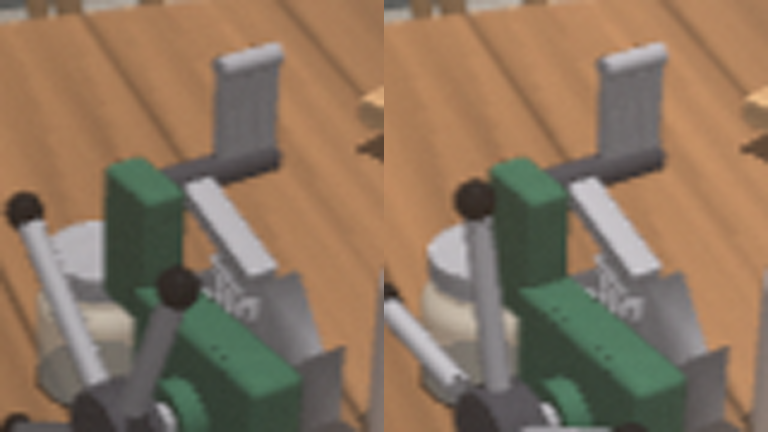

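The two crops show the pawl tail (corner at about (280,45)) and arm in the same place before and after, so the pawl is fully seated. The spoke now leans to +y and the bystanders haven't moved.

```bash
python3 -c "from h import *;print(bot.close_job())"
```

```text
the job is handed in; nothing more can be done
None
```

The job is handed in, with no verdict returned: by the camera checks the wheel stands one notch back, the pawl is fully down in the teeth, the bystanders are where they were, and the arm is clear.

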